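Run a fixture plate out to the pointer and hold it

TASK

Swing the hasp well clear of the stud on the aluminium fixture plate, then slide the plate straight out over the end of its grey riser until its front edge is directly below the needle of the pointer stand. Out there the plate would tip off, so finish while still holding it, lying flat on the riser, square to it and still, its front edge level with the needle. Slide the plate without lifting it off or letting it tip, do not bump the pointer stand, and leave the other things on the bench where they are.

Things in the scene. Friction and masses are not known exactly. Their poses are not given: they have to be found in the camera images.
- riser: Fixed grey rectangular block, 200 mm (x) x 120 mm (y) x 60 mm high; origin at the middle of its underside on the bench. Its +x axis is the outward direction in which the plate must slide. At its -y side stands a 68 mm high steel bracket that carries the hasp.
- riser_edge (a point): Middle of the riser's top edge at its outward (+x) end, 100 mm from the riser's middle and 60 mm above the bench; axes as the riser's.
- plate: Loose aluminium plate flat on the riser, 260 (x) x 110 (y) x 8 mm, 0.6 to 1 kg, origin mid-underside, +x outward as the riser's. Two steel posts (18 mm across, 30 mm high) 70 mm ahead of its middle; black bar handle near its rear. Balance point 5 to 7 mm ahead of its middle: tips once the overhang exceeds about 123 mm. Starts with 40 mm overhang; the mark asks 145 to 175 mm.
- plate_stud (a point): Top of the steel stud that the closed hasp traps: 10 mm across, 12 mm high, on a lug at the plate's -y side, 10 mm behind its middle and 72 mm from its centre line.
- plate_handle (a point): Centre of the plate's handle bar: black bar 12 x 12 mm thick and 100 mm long, lying across the plate (along its y), its centre 46 mm above the plate's underside, with 32 mm free height between bar and plate; feet at its two ends. 110 mm behind the plate's middle, so 240 mm behind the front edge. Axes as the plate's.
- plate_front (a point): Middle of the plate's front (outward) edge, on its top face. Axes as the plate's.
- hasp (a joint): Angle of the hasp, rad: 0 = closed with its notch round the plate's stud, grows as it swings out sideways away from the plate (clockwise seen from above), stop at 2.0; the stud is clear from 0.5, well clear from 1.0. Light friction, stays where it is left.
- hasp_knob (a point): Centre of the upright round black knob, 16 mm across and 40 mm high, on the free end of the hasp, a level steel leaf 6 mm thick just above the plate's lug. The leaf's top is 20 mm below this point. It moves on a level circle of 88 mm radius about the hasp's pin.
- hasp_hinge (a point): The upright pin the hasp turns on, at the leaf's height, 72 mm to the riser's -y side; fixed.
- pointer: Fixed pointer stand on the bench beyond the riser's end, to the -y side of the plate's path: steel base 60 x 60 x 16 mm, 12 mm column to 146 mm height, and a level black needle 6 mm thick along its +y, 83 mm above the bench (about 15 mm above the plate's top). Origin at the middle of the base's underside; axes as the riser's.
- mark (a point): Tip of the needle, 90 mm from the column. The needle's line marks where the plate's front edge must come, measured along the riser's x; axes as the riser's.
- ring_gauge: Bystander: steel ring, 60 mm across, 20 mm high.
- vee_block: Bystander: dark steel block with a groove, 60 x 50 x 38 mm.
- screwdriver: Bystander: screwdriver lying on the bench.
- jar: Bystander: jar 60 mm across, 90 mm high.
- bracket: Bystander: white moulded bracket, 90 x 50 x 51 mm.
- caliper_case: Bystander: flat black case, 240 x 90 x 30 mm.
Things that resemble listed ones, but are neither listed nor needed, are in the scene too. What is shaped like the riser but yellow is not meant. What is shaped like the pointer but yellow is not meant.

How it is judged (in metres and radians):
On the way:
1. the hasp is swung well clear of the stud while the plate still lies at its place (value of joint hasp above 0.8 rad and distance of plate_front from where it was at the start of the episode below 0.015 m), for 0.2 s.
At the end, for the whole second after the job is handed in: Hasp off (over 0.6 rad). Plate front within 7 mm of the needle along the riser's x and 20 mm of its centre line; plate square within 0.09 rad, flat within 0.05 rad, under 0.02 m/s, resting on the riser (over 0.5 N), held by the fingers (over 1 N), clear of the pointer stand (value of joint hasp above 0.6 rad and x of plate_front in the frame of mark between -0.007 and 0.007 m and y of plate_front in the frame of riser_edge between -0.02 and 0.02 m and angle between the x axis of plate and the x axis of riser, either way round below 0.09 rad and angle between plate's own z axis and vertical below 0.05 rad and z of plate_front in the frame of riser_edge between -0.002 and 0.017 m and contact force between plate and riser above 0.5 N and contact force between the fingers and plate above 1 N and linear speed of plate below 0.02 m/s and contact force between plate and pointer below 0.2 N); the arm keeps its last pose, push and grip.
It fails at once if the plate tips (angle between plate's own z axis and vertical above 0.2 rad).
It fails at once if the plate is lifted off the riser instead of slid (height (world z) of plate above 0.085 m).
It fails at once if the pointer stand is bumped (contact force between pointer and anything else above 3 N).
It fails at once if another thing on the bench is disturbed (distance of any of ring_gauge, vee_block, screwdriver, jar, bracket, caliper_case from where it was at the start of the episode above 0.03 m).
It also fails if it takes over 48 s, if anything falls off the work surface, if the arm or the gripper's body presses on something with over 40 N, if the wrist force passes 120 N, or if a joint passes its speed limit or range.

ROBOT

A 7-joint arm with a two-finger parallel gripper is mounted at the origin on the work surface. World frame = base frame: x ahead of the robot, y to its left, z up, the work surface at z = 0. Lengths are in mm, angles in rad, forces in N, time in s.
With the tool pointing down it reaches from about 350 to 900 mm from the base axis. Payload 19.9 kg.
Tool frame: the origin (TCP) lies at the very end of the fingers, on their centre line; the grasp point (between the pads) lies 19 mm behind it; z points along the fingers, y is the line along which they close (so a half turn about z gives the same grasp; the last joint's range is limited). The gripper opens to 94 mm and grips with 3 to 60 N. Pads are 16 mm wide; open, the fingers measure 119 mm over their backs; the gripper's body (75 mm by 177 mm) begins 78 mm behind the grasp point.
Start: joints at [1.202, 0.417, -0.01, 1.614, 0.005, 1.111, -0.053], TCP at [200.627, -591.902, 205.425] pointing down, gripper open.
Joint ranges: [-2.81, 2.81], [-0.39, 2.02], [-1.27, 1.25], [0.06, 2.57], [-1.19, 4.33], [0.19, 2], [-2.82, 2.82]. Speed limits (rad/s): [1.89, 1.89, 2.39, 2.39, 3.01, 3.01, 3.01].

INTERFACE

Orientations are given as a unit quaternion [w, x, y, z].
In Python, from cell import env gives the robot as it stands. The module is installed in compiled form; this text tells all that it offers.
- The arm moves only by the tool servo_tool, never from a script. Its argument "targets" is a list of rows, each a list of 3 entries, a list of its own where there are three numbers: the gripper command: -1 is shut, 1 is fully open, values between are in proportion, then the shift along the tool's x, y, z in m, then the turn, a rotation vector about the tool's x, y, z in rad. A call has 1 to 5 rows; each row is the pose to reach, as a shift and turn from the pose commanded when the call began, along the tool's axes at that moment; what a row does not reach only later rows make up. A row lasts 1/12 s, in which the tool goes at most 41.7 mm and 7.16 degrees, less where a joint would pass 70% of its speed; a pose out of reach is approached as far as the arm can. A call with a gripper value outside its range is refused whole. The fingers move at their own pace and stop on an object; "grip_force" is the grip in N (left out, the last holds). Time passes only in rows, so rows that repeat a pose let the fingers close. It gives the time, the measured TCP pose, the force, the opening and the grip force at its end, in the units of the state.
- env.get_state(): the state, without advancing time (a new reading comes with each control period).
- env.camera(name): name is "scene" or "top" or "wrist"; returns the picture (420x560x3 uint8, red, green, blue); there is no depth.
- env.camera_model(name): a dict with "camera_matrix" (3x3 intrinsics, pixels), "eye" and "orientation" of the camera in the world. Camera axes: x right, y down, z forward; pixel columns grow to the right and rows downward; lengths in mm; the calibration is good to about 2 mm. A picture is of the moment at which its call begins: read the wrist's pose just before it. camera_model takes no time and is no camera call; for the wrist camera it gives the pose at the moment of the call.
- env.finish_job(): hands the job in; it is judged then, once.
The state is a dict: "time_s": time; "joints": joint angles; "dq": joint speeds; "effort": joint torques, N m; "tcp_pos": TCP position; "eef_rot": TCP orientation; "force": force on the tool from outside, world axes, zero at the start; "wrist_torque": the same for the moment, N m; "grip_width": finger opening in mm; "grip_force": force on a finger pad.
Only numpy, scipy, OpenCV 4.12 (cv2) and the standard library are available. Lean on these libraries where they do the work, as an engineer would, in place of code of your own. Each camera call takes 0.05 s, during which the arm holds its last target. There are 200 camera calls.

## Working session

There is one attempt and no reset: what is moved stays moved. The work goes in short steps, Python scripts to look and compute and a tool call to move; the robot and the scene stay as the last step left them, time stands still between calls to the robot, and variables do not carry over. Pictures are saved under pics/ and viewed, at most 10 in all, crops included, and the job is handed in when it is done.

Besides the shell and the picture viewer there is one more tool, called after ">>>" in YAML: its name, and indented under it one key for each argument. servo_tool: Moves the arm, as the interface text tells. Its arguments: {"type":"object","properties":{"targets":{"type":"array","items":{"type":"array"}},"grip_force":{"type":"number"}},"required":["targets"]}

```bash
mkdir -p pics; python3 - <<'E'
from cell import env
import cv2
for n in ("top","scene"):
    im=env.camera(n); cv2.imwrite(f"pics/{n}0.png",cv2.resize(im[:,:,::-1],(800,600),interpolation=cv2.INTER_CUBIC))
    print(env.camera_model(n))
s=env.get_state();print(s)
E
```

```text
{'camera_matrix': array([[410.74578497,   0.        , 284.39457227],
       [  0.        , 410.74578497, 212.73262798],
       [  0.        ,   0.        ,   1.        ]]), 'eye': array([ 346.31953382,   11.05415271, 1520.68687351]), 'orientation': array([-0.043095  ,  0.71363947, -0.69797936,  0.04106515])}
{'camera_matrix': array([[397.25225625,   0.        , 280.21787945],
       [  0.        , 397.25225625, 207.46510397],
       [  0.        ,   0.        ,   1.        ]]), 'eye': array([1058.09305318, -631.95856817,  856.89731771]), 'orientation': array([-0.38988955,  0.85069315,  0.32416647, -0.13864848])}
{'time_s': 0.1, 'joints': array([ 1.20250519,  0.41786451, -0.01030751,  1.61405567,  0.00470134,
        1.11073188, -0.05301741]), 'dq': array([-0.00066147, -0.00137887, -0.00017634, -0.00116408,  0.0013329 ,
       -0.00245242, -0.00186962]), 'effort': array([ 1.46623126e-03, -8.52577472e+01,  6.39916230e-01, -4.26694715e+01,
       -4.88790579e-02,  1.63496495e-02, -6.42334817e-05]), 'tcp_pos': array([ 200.51906948, -591.62500329,  204.94340737]), 'eef_rot': array([-5.02652907e-04,  9.86680887e-01,  1.62667020e-01, -1.24598027e-04]), 'force': array([-0.58443074,  0.40841723,  0.0561299 ]), 'wrist_torque': array([-0.01363241,  0.02269801,  0.0411512 ]), 'grip_force': 0.0, 'grip_width': 93.99717273601703}
```

View pics/top0.png

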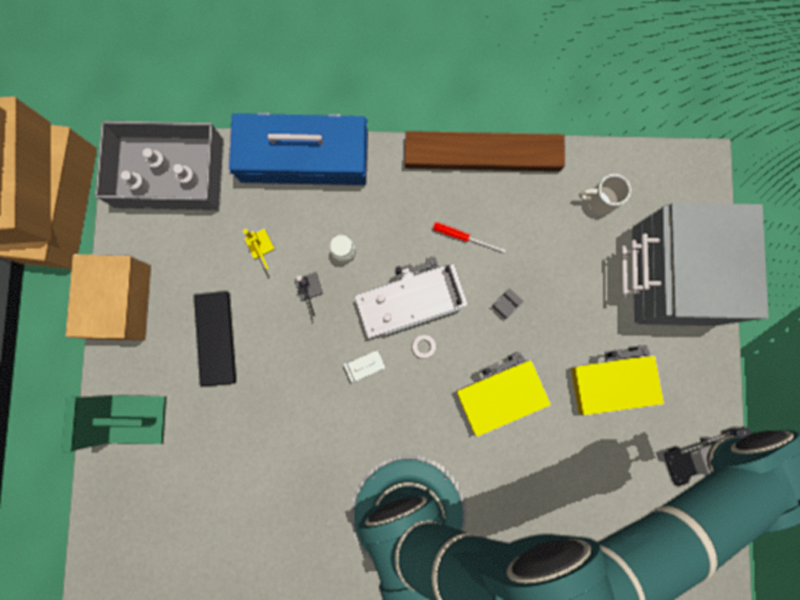

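View pics/scene0.png

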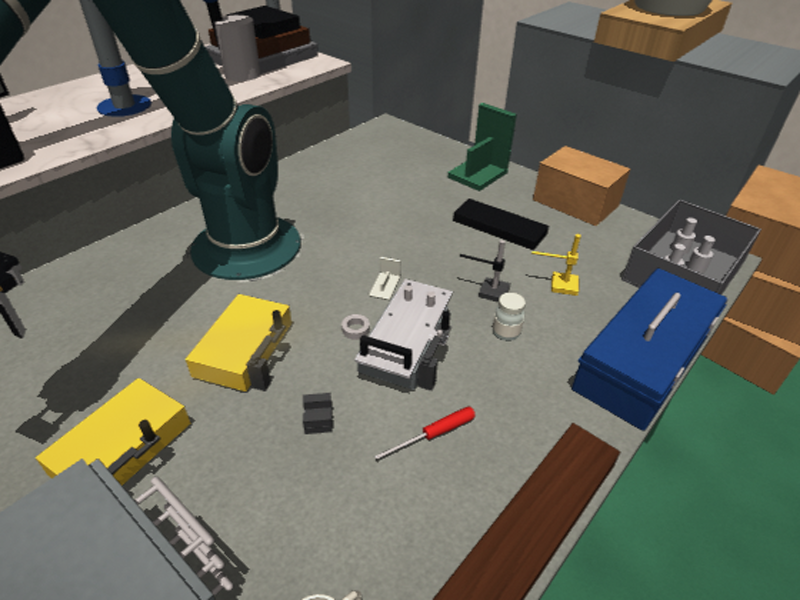

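The top view shows the plate from its handle (455,285) to its front at (370,320). The hasp side is the upper edge, and the pointer base is at (310,287) with its needle tip at (312,320). I'll zoom both views.

```bash
python3 - <<'E'
import cv2
from cell import env
a=env.camera("top")[150:250,200:335,::-1]; b=env.camera("scene")[160:280,240:380,::-1]
a=cv2.resize(a,None,fx=5.9,fy=5.9,interpolation=cv2.INTER_CUBIC)
b=cv2.resize(b,None,fx=5,fy=5,interpolation=cv2.INTER_CUBIC)
cv2.imwrite("pics/t1.png",a);cv2.imwrite("pics/s1.png",b);print(a.shape,b.shape)
E
```

```text
(590, 796, 3) (600, 700, 3)
```

View pics/t1.png

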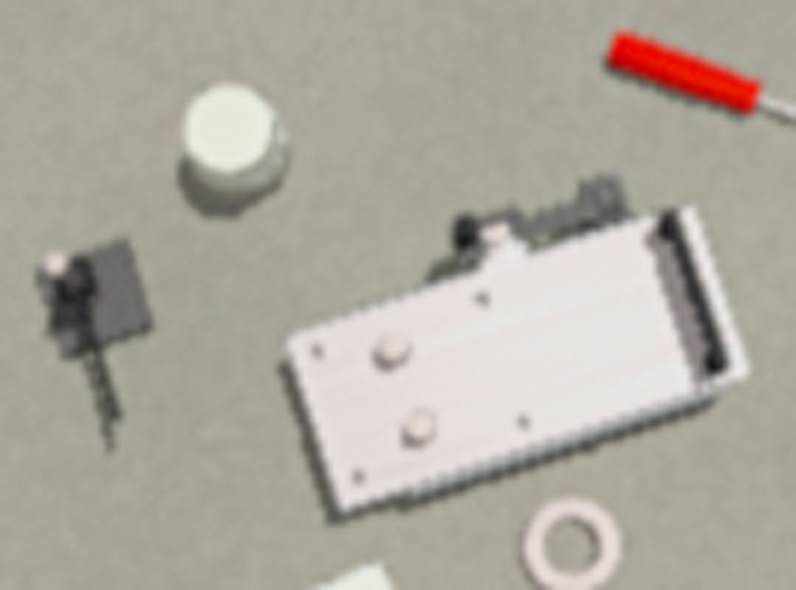

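View pics/s1.png

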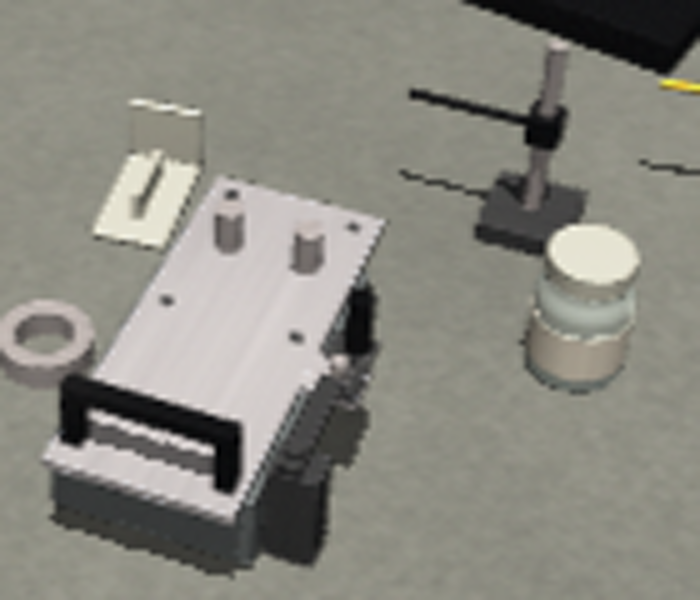

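The zooms show the plate corners at top crop (290,342), (340,515), (692,208) and (745,375), the knob at (465,232) and the needle tip at (112,445). In the scene crop the tip is at (412,93) and the knob top at (360,290). Next I'll triangulate.

```bash
cat > h.py <<'E'
import numpy as np
from cell import env
from scipy.spatial.transform import Rotation as R
def rays(n,px,m=None):
    m=m or env.camera_model(n); q=m["orientation"]
    d=np.c_[px,np.ones(len(px))]@np.linalg.inv(m["camera_matrix"]).T
    return m["eye"],R.from_quat(q,scalar_first=True).apply(d)
def onz(n,px,z,m=None):
    e,d=rays(n,np.array(px,float),m); return e+d*((np.asarray(z)-e[2])/d[:,2])[:,None]
def uncrop(p,f,ox,oy): return (np.array(p,float)+.5)/f-.5+[ox,oy]
def rotq(q): return R.from_quat(q,scalar_first=True)
E
python3 - <<'E'
from h import *
np.set_printoptions(precision=1,suppress=True)
T=uncrop([(290,342),(340,515),(692,208),(745,375),(465,232),(112,445),(93,350),(55,262)],5.9,200,150)
S=uncrop([(218,178),(384,220),(45,458),(238,518),(360,290),(412,93),(530,120),(557,45)],5,240,160)
z=[68]*4+[97,83,83,146]   # knob top guess
A=onz("top",T,z);B=onz("scene",S,z)
e1,d1=rays("top",T);e2,d2=rays("scene",S)
for i in range(8):
    M=np.c_[d1[i],-d2[i]];t=np.linalg.lstsq(M,e2-e1,rcond=None)[0]
    p,q=e1+d1[i]*t[0],e2+d2[i]*t[1]
    print(A[i],B[i],(p+q)/2,np.linalg.norm(p-q))
for C in(A,B):
    fm=(C[0]+C[1])/2;rm=(C[2]+C[3])/2;d=fm-rm
    print(fm,rm,np.linalg.norm(d),np.linalg.norm(C[0]-C[1]),np.arctan2(d[1],d[0]))
    u=d/np.linalg.norm(d);print("to needle",(C[5]-fm)@u,(C[6]-fm)@u, "lat",(C[5]-fm)[:2]@[-u[1],u[0]])
E
```

```text
[535.9 144.8  68. ] [440.2 106.3  68. ] [498.6 106.8 110.3] 92.12309597886241
[432.  111.4  68. ] [541.8 144.3  68. ] [476.4 147.1  27.3] 106.38477853882462
[623.5 -97.2  68. ] [ 526.7 -134.8   68. ] [ 585.4 -128.3  115.8] 90.15567779265943
[ 521.9 -130.5   68. ] [630.8 -97.5  68. ] [ 567.2 -101.2   22.2] 104.17323727704205
[600.5  40.   97. ] [587.8  57.9  97. ] [598.2  40.5 115.1] 2.5148976775275447
[469.8 247.4  83. ] [487.8 243.   83. ] [475.  253.1  70.1] 10.763614983258698
[526.5 261.1  83. ] [560.8 271.1  83. ] [541.3 273.9  69. ] 32.573908879660024
[569.1 274.1 146. ] [570.8 272.  146. ] [569.4 274.5 144. ] 0.020832405498822266
[483.9 128.1  68. ] [ 572.7 -113.8   68. ] 257.67070182599093 109.14264222146923 1.9224554669143958
to needle 116.86849702757344 110.20528198347262 lat -27.775364082598912
[491.  125.3  68. ] [ 578.7 -116.1   68. ] 256.8775627223836 108.49045844843687 1.9195451477129035
to needle 111.67498604273918 113.16105209921247 lat -37.28831583662141
```

```bash
cat >> h.py <<'E'
def go(x,y,z,phi):
    "shift (m) and rotvec in tool axes from the present pose to a downward pose with yaw phi"
    s=env.get_state(); r=rotq(s["eef_rot"]); t=rotq([0,np.cos(phi/2),np.sin(phi/2),0])
    print(np.round(s["tcp_pos"],1),"shift",np.round(r.inv().apply(np.array([x,y,z])-s["tcp_pos"])/1000,4),"rot",np.round((r.inv()*t).as_rotvec(),4))
E
python3 -c "
from h import *
go(590,30,215,1.921)"
```

```text
[ 200.5 -591.7  205.1] shift [ 0.5684 -0.4638 -0.0096] rot [-7.0000e-04 -5.0000e-04 -1.5942e+00]
```

>>> servo_tool:
  targets:
    - [0,[0.568,-0.464,-0.01],[0,0,-1.594]]
    - [0,[0.568,-0.464,-0.01],[0,0,-1.594]]
    - [0,[0.568,-0.464,-0.01],[0,0,-1.594]]
    - [0,[0.568,-0.464,-0.01],[0,0,-1.594]]
    - [0,[0.568,-0.464,-0.01],[0,0,-1.594]]
  grip_force: 15

```text
time_s: 0.62
tcp_pos: [311.6, -413.5, 208.3]
eef_rot: [0.0, 0.887, 0.461, -0.0]
force: [1.5, -0.8, 0.4]
grip_width: 64.0
grip_force: 0.0
```

```bash
python3 -c "
from h import *
go(590,30,215,1.921)"
```

```text
[ 311.6 -413.5  208.3] shift [ 0.5229 -0.0275 -0.0069] rot [-2.000e-04  2.000e-04 -9.632e-01]
```

>>> servo_tool:
  targets:
    - [0,[0.52,-0.028,-0.006],[0,0,-0.96]]
    - [0,[0.52,-0.028,-0.006],[0,0,-0.96]]
    - [0,[0.52,-0.028,-0.006],[0,0,-0.96]]
    - [0,[0.52,-0.028,-0.006],[0,0,-0.96]]
    - [0,[0.52,-0.028,-0.006],[0,0,-0.96]]

```text
time_s: 1.03
tcp_pos: [423.2, -237.5, 210.9]
eef_rot: [0.0, 0.703, 0.711, -0.0]
force: [1.2, -0.9, -0.6]
grip_width: 46.9
grip_force: 0.0
```

```bash
python3 -c "
from h import *
go(590,30,215,1.921)"
```

```text
[ 423.2 -237.5  210.9] shift [ 0.2655  0.1699 -0.0042] rot [ 0.      0.0004 -0.3382]
```

>>> servo_tool:
  targets:
    - [0,[0.265,0.17,-0.004],[0,0,-0.338]]
    - [0,[0.265,0.17,-0.004],[0,0,-0.338]]
    - [0,[0.265,0.17,-0.004],[0,0,-0.338]]
    - [0,[0.265,0.17,-0.004],[0,0,-0.338]]
    - [0,[0.265,0.17,-0.004],[0,0,-0.338]]

```text
time_s: 1.45
tcp_pos: [534.8, -61.7, 213.5]
eef_rot: [0.0, 0.576, 0.818, 0.0]
force: [0.4, -0.9, 0.0]
grip_width: 46.9
grip_force: 0.0
```

```bash
python3 -c "
from h import *
go(590,30,215,1.921)"
```

```text
[534.8 -61.7 213.5] shift [ 0.0676  0.0829 -0.0015] rot [ 0.0001  0.0002 -0.006 ]
```

>>> servo_tool:
  targets:
    - [0,[0.063,0.078,0],[0,0,-0.003]]
    - [0,[0.063,0.078,0],[0,0,-0.003]]
    - [0,[0.063,0.078,0],[0,0,-0.003]]
    - [0,[0.063,0.078,0],[0,0,-0.003]]

```text
time_s: 1.78
tcp_pos: [587.3, 27.0, 213.0]
eef_rot: [-0.001, 0.572, 0.82, 0.001]
force: [0.6, -0.4, 0.2]
grip_width: 47.0
grip_force: 0.0
```

```bash
python3 - <<'E'
from h import *
import cv2
np.set_printoptions(precision=4,suppress=True)
go(598,40.5,88,1.921)
m=env.camera_model("wrist");im=env.camera("wrist")
np.save("w0.npy",np.r_[m["eye"],m["orientation"],m["camera_matrix"].ravel()])
cv2.imwrite("pics/w0.png",cv2.resize(im[:,:,::-1],(800,600),interpolation=cv2.INTER_CUBIC));print(m)
E
```

```text
[587.3  27.  213. ] shift [0.0087 0.0146 0.125 ] rot [ 0.0006 -0.0022  0.0021]
{'camera_matrix': array([[327.4916,   0.    , 280.7222],
       [  0.    , 327.4916, 207.5789],
       [  0.    ,   0.    ,   1.    ]]), 'eye': array([559.2938,  98.7341, 391.762 ]), 'orientation': array([0.131 , 0.9757, 0.174 , 0.0236])}
```

View pics/w0.png

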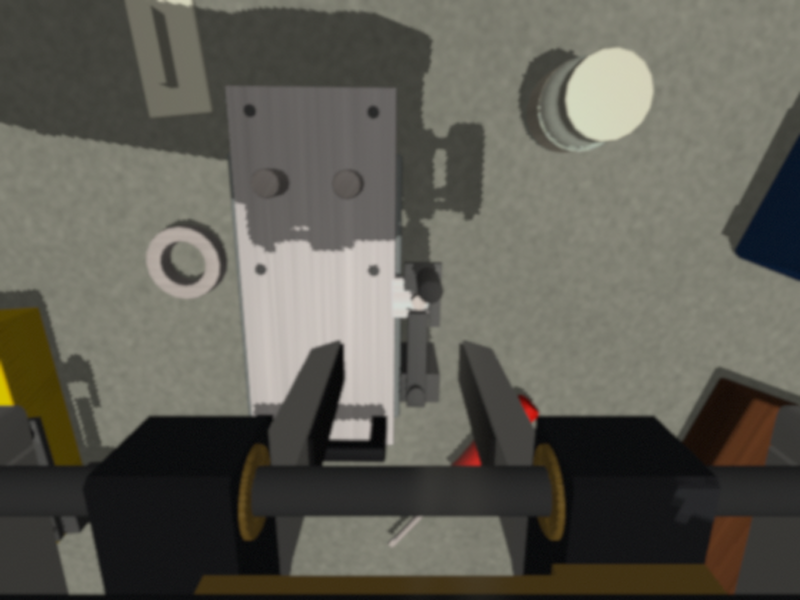

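The wrist view shows the knob top at (430,279), the pin at (416,392) and the plate's front corners at (228,87) and (396,89). The right edge runs down to (393,440) and the left edge to (250,408).

```bash
python3 - <<'E'
from h import *
np.set_printoptions(precision=1,suppress=True)
w=np.load("w0.npy");m=dict(eye=w[:3],orientation=w[3:7],camera_matrix=w[7:].reshape(3,3))
f=800/560
P=onz("wrist",uncrop([(228,87),(396,89),(250,408),(393,440),(430,279),(416,392)],f,0,0),[68,68,68,68,114,75],m)
print(P)
for a,b in((2,0),(3,1)): d=P[b]-P[a];print(np.arctan2(d[1],d[0]),np.linalg.norm(d))
d=P[1]-P[0];print(np.arctan2(d[0],-d[1])+np.pi/2 if 0 else np.arctan2(-d[1],-d[0])-np.pi/2,np.linalg.norm(d),(P[0]+P[1])/2)
d=P[4]-P[5];print("hasp",np.hypot(*d[:2]),np.arctan2(d[1],d[0]))
E
```

```text
[[ 438.2  107.8   68. ]
 [ 539.3  143.8   68. ]
 [ 511.8 -107.4   68. ]
 [ 624.2  -95.6   68. ]
 [ 598.3   44.1  114. ]
 [ 625.1  -47.6   75. ]]
1.9004187504327155 227.48870503665685
1.9116777829896328 254.08791541837587
-4.370227029101373 107.34782146189312 [488.7 125.8  68. ]
hasp 95.49979109702146 1.8554633229854258
```

>>> servo_tool:
  targets:
    - [0,[0.01,0.015,0.02],[0,0,0]]
    - [0,[0.01,0.015,0.06],[0,0,0]]
    - [0,[0.01,0.015,0.09],[0,0,0]]
    - [0,[0.01,0.015,0.12],[0,0,0]]
    - [0,[0.01,0.015,0.126],[0,0,0]]

```text
time_s: 2.25
tcp_pos: [594.3, 35.0, 83.0]
eef_rot: [-0.002, 0.575, 0.818, -0.002]
force: [-0.5, -0.7, -1.6]
grip_width: 47.2
grip_force: 0.0
```

```bash
python3 - <<'E'
from h import *
h0=1.915;H=np.array([598,42])-88*np.array([np.cos(h0),np.sin(h0)])
for th in(0,.25,.5,.75,1.0,1.25):
    a=h0-th;p=H+88*np.array([np.cos(a),np.sin(a)])
    go(*p,88,a)
E
```

```text
[594.3  35.   83. ] shift [ 0.0054  0.0059 -0.0051] rot [-0.0059 -0.0014  0.0016]
[594.3  35.   83. ] shift [ 0.0026  0.0276 -0.0052] rot [-0.0061 -0.0006  0.2515]
[594.3  35.   83. ] shift [-0.0055  0.048  -0.0053] rot [-6.100e-03  1.000e-04  5.015e-01]
[594.3  35.   83. ] shift [-0.0183  0.0658 -0.0054] rot [-0.0062  0.0009  0.7515]
[594.3  35.   83. ] shift [-0.0352  0.0798 -0.0055] rot [-0.0061  0.0017  1.0015]
[594.3  35.   83. ] shift [-0.055   0.0893 -0.0056] rot [-0.006   0.0025  1.2515]
```

>>> servo_tool:
  targets:
    - [-0.36,[0.0,0.0,-0.003],[0,0,0]]
    - [-0.36,[0.0,0.0,-0.003],[0,0,0]]
    - [-0.36,[0.0,0.0,-0.003],[0,0,0]]
    - [-0.36,[0.0,0.0,-0.003],[0,0,0]]

```text
time_s: 2.58
tcp_pos: [598.0, 36.5, 92.3]
eef_rot: [0.001, 0.575, 0.818, 0.001]
force: [0.5, -0.2, 0.5]
grip_width: 30.0
grip_force: 0.0
```

>>> servo_tool:
  targets:
    - [-0.36,[0.004,0.0105,0.004],[0,0,0.12]]
    - [-0.36,[0.002,0.021,0.004],[0,0,0.24]]
    - [-0.36,[-0.002,0.031,0.004],[0,0,0.36]]
    - [-0.36,[-0.006,0.0406,0.004],[0,0,0.48]]
    - [-0.36,[-0.0115,0.0497,0.004],[0,0,0.6]]

```text
time_s: 3.0
tcp_pos: [648.5, 43.2, 87.6]
eef_rot: [0.0, 0.792, 0.61, 0.001]
force: [0.1, 0.5, 0.3]
grip_width: 29.9
grip_force: 0.4
```

>>> servo_tool:
  targets:
    - [-0.36,[-0.0006,0.0105,0],[0,0,0.12]]
    - [-0.36,[-0.0025,0.021,0],[0,0,0.24]]
    - [-0.36,[-0.0056,0.031,0],[0,0,0.36]]
    - [-0.36,[-0.0099,0.0406,0],[0,0,0.48]]
    - [-0.36,[-0.0154,0.0497,0],[0,0,0.6]]

```text
time_s: 3.42
tcp_pos: [692.8, 15.9, 87.7]
eef_rot: [-0.0, 0.937, 0.349, 0.001]
force: [-0.1, 1.4, -0.2]
grip_width: 30.2
grip_force: 0.5
```

>>> servo_tool:
  targets:
    - [-0.36,[-0.0006,0.0105,0],[0,0,0.12]]
    - [-0.36,[-0.0025,0.021,0],[0,0,0.24]]
    - [-0.36,[-0.0025,0.021,0],[0,0,0.24]]
    - [-0.36,[-0.0025,0.021,0],[0,0,0.24]]

```text
time_s: 3.75
tcp_pos: [704.1, -2.0, 87.2]
eef_rot: [0.0, 0.971, 0.238, 0.0]
force: [-0.3, 0.7, -0.1]
grip_width: 30.4
grip_force: 0.0
```

```bash
python3 - <<'E'
from h import *
s=env.get_state();x=rotq(s["eef_rot"]).apply([1,0,0]);print(np.arctan2(x[1],x[0]))
p=s["tcp_pos"][:2]-np.array([627.8,-40.8]);print(np.hypot(*p),1.915-np.arctan2(p[1],p[0]))
E
```

```text
0.48107872323756395
85.59834163939216 1.4442138273145018
```

```bash
python3 -c "
from h import *
go(704,-2,180,.48)
go(569,-98,180,.344)"
```

```text
[704.1  -2.   87.2] shift [-0.      0.     -0.0928] rot [ 0.0005 -0.0009  0.0011]
[704.1  -2.   87.2] shift [-0.1641  0.0227 -0.093 ] rot [ 0.0004 -0.0009  0.1371]
```

>>> servo_tool:
  targets:
    - [-0.36,[0,0,-0.04],[0,0,0]]
    - [0,[0,0,-0.07],[0,0,0]]
    - [0.28,[-0.02,0.003,-0.093],[0,0,0.05]]
    - [0.28,[-0.06,0.008,-0.093],[0,0,0.137]]
    - [0.28,[-0.1,0.015,-0.093],[0,0,0.137]]

```text
time_s: 4.17
tcp_pos: [621.4, -59.9, 181.0]
eef_rot: [0.0, 0.985, 0.17, 0.001]
force: [-0.2, -0.9, -1.5]
grip_width: 53.2
grip_force: 0.0
```

>>> servo_tool:
  targets:
    - [0.28,[-0.037,0.003,0],[0,0,0]]
    - [0.28,[-0.064,-0.001,0],[0,0,0]]
    - [0.28,[-0.064,-0.001,0],[0,0,0]]
    - [0.28,[-0.064,-0.001,0],[0,0,0]]

```text
time_s: 4.5
tcp_pos: [560.5, -81.6, 180.4]
eef_rot: [0.0, 0.985, 0.171, 0.001]
force: [0.7, 0.3, 0.0]
grip_width: 59.8
grip_force: 0.0
```

```bash
python3 - <<'E'
from h import *
import cv2
go(569,-98,88,.344)
m=env.camera_model("wrist");im=env.camera("wrist")
np.save("w1.npy",np.r_[m["eye"],m["orientation"],m["camera_matrix"].ravel()])
cv2.imwrite("pics/w1.png",cv2.resize(im[:,:,::-1],(800,600),interpolation=cv2.INTER_CUBIC))
E
```

```text
[560.5 -81.6 180.4] shift [0.0024 0.0182 0.0924] rot [ 0.0008 -0.0009  0.0005]
```

View pics/w1.png

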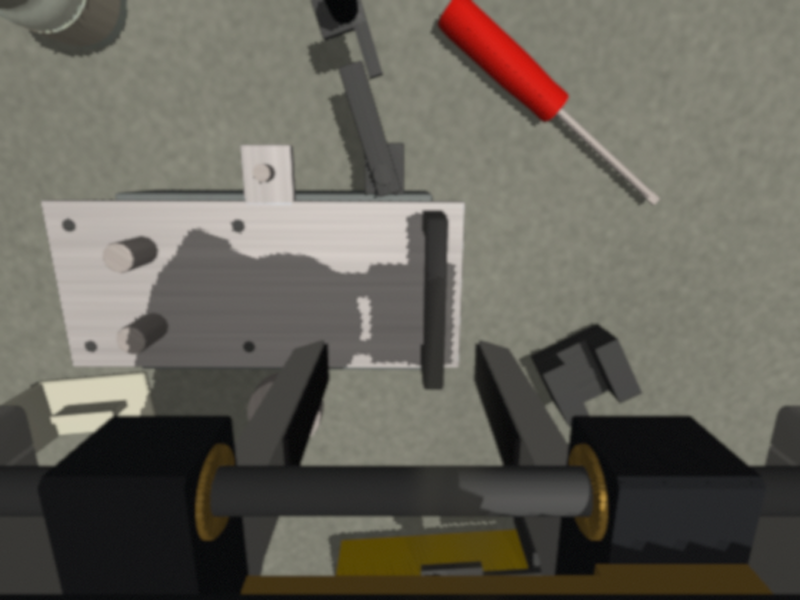

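The hasp is swung open. The bar runs from (434,212) to (433,387). The front edge corners are (42,202) and (74,366), and the rear corners (465,203) and (460,366).

```bash
python3 - <<'E'
from h import *
np.set_printoptions(precision=1,suppress=True)
w=np.load("w1.npy");m=dict(eye=w[:3],orientation=w[3:7],camera_matrix=w[7:].reshape(3,3))
P=onz("wrist",uncrop([(434,212),(433,387),(42,202),(74,366),(465,203),(460,366)],800/560,0,0),[112,112]+[68]*4,m)
print(P,(P[0]+P[1])/2,np.linalg.norm(P[0]-P[1]))
d=P[0]-P[1];print(np.arctan2(d[1],d[0])+np.pi/2)
fm=(P[2]+P[3])/2;rm=(P[4]+P[5])/2;d=fm-rm;print(fm,rm,np.arctan2(d[1],d[0]),np.linalg.norm(d))
c=(P[0]+P[1])/2;go(c[0],c[1],88,.344)
E
```

```text
[[ 616.7  -79.6  112. ]
 [ 523.1 -114.6  112. ]
 [ 538.9  143.4   68. ]
 [ 437.   107.2   68. ]
 [ 625.6  -99.8   68. ]
 [ 524.5 -136.7   68. ]] [569.9 -97.1 112. ] 99.93453352281196
1.9286873937608948
[487.9 125.3  68. ] [ 575.  -118.3   68. ] 1.9143109493759694 258.6672552697119
[561.4 -81.1 180.2] shift [0.  0.  0.1] rot [ 0. -0.  0.]
```

>>> servo_tool:
  targets:
    - [0.28,[0.003,0.018,0.02],[0,0,0]]
    - [0.28,[0.003,0.018,0.05],[0,0,0]]
    - [0.28,[0.003,0.018,0.08],[0,0,0]]
    - [0.28,[0.003,0.018,0.092],[0,0,0]]
    - [0.28,[0.003,0.018,0.092],[0,0,0]]

```text
time_s: 4.97
tcp_pos: [569.1, -96.6, 84.7]
eef_rot: [-0.001, 0.985, 0.171, -0.002]
force: [-0.5, 0.0, 0.1]
grip_width: 60.0
grip_force: 0.0
```

>>> servo_tool:
  targets:
    - [-0.4,[0,0,0],[0,0,0]]
    - [-0.6,[0,0,0],[0,0,0]]
    - [-0.7,[0,0,0],[0,0,0]]
  grip_force: 40

```text
time_s: 5.22
tcp_pos: [571.2, -97.6, 89.0]
eef_rot: [0.0, 0.985, 0.17, 0.001]
force: [-0.3, -0.8, -0.1]
grip_width: 43.3
grip_force: 0.0
```

```bash
python3 -c "
from h import *
go(570,-97,88,.346)"
```

```text
[571.2 -97.6  89. ] shift [-0.001 -0.001  0.001] rot [ 0.0011 -0.0022 -0.0045]
```

Aligned; now closing.

>>> servo_tool:
  targets:
    - [-0.8,[0,0,0.001],[0,0,0]]
    - [-1,[0,0,0.001],[0,0,0]]
    - [-1,[0,0,0.001],[0,0,0]]
    - [-1,[0,0,0.001],[0,0,0]]
    - [-1,[0,0,0.001],[0,0,0]]

```text
time_s: 5.63
tcp_pos: [570.2, -97.8, 86.5]
eef_rot: [0.0, 0.986, 0.17, 0.0]
force: [-1.7, 0.9, 2.8]
grip_width: 11.6
grip_force: 40.0
```

>>> servo_tool:
  targets:
    - [-1,[0,0,0],[0,0,0]]
    - [-1,[0,0,0],[0,0,0]]
    - [-1,[0,0,0],[0,0,0]]

```text
time_s: 5.88
tcp_pos: [570.2, -97.7, 86.5]
eef_rot: [0.0, 0.986, 0.17, 0.0]
force: [-1.3, -0.7, 5.2]
grip_width: 11.2
grip_force: 40.0
```

```bash
python3 -c "
from h import *
s=env.get_state();print(s['force'],s['wrist_torque'],s['grip_force'])
go(570,-97,88,.346)"
```

```text
[-1.32948862 -0.67080552  5.15379535] [-0.03547868  0.26534066  0.02018922] 40.00128149986267
[570.2 -97.7  86.5] shift [ 0.     -0.0007 -0.0015] rot [ 0.0001 -0.0001 -0.0052]
```

>>> servo_tool:
  targets:
    - [-1,[0,-0.003,0],[0,0,0]]
    - [-1,[0,-0.01,0],[0,0,0]]
    - [-1,[0,-0.018,0],[0,0,0]]
    - [-1,[0,-0.026,0],[0,0,0]]
    - [-1,[0,-0.034,0],[0,0,0]]
  grip_force: 55

```text
time_s: 6.3
tcp_pos: [558.8, -65.5, 86.5]
eef_rot: [0.0, 0.986, 0.169, 0.0]
force: [2.7, -4.6, 4.0]
grip_width: 11.2
grip_force: 55.0
```

```bash
python3 -c "
from h import *
s=env.get_state();print(s['force'],s['wrist_torque'],s['grip_force'])
u=np.array([np.cos(1.914),np.sin(1.914)])
p=np.array([570.2,-97.7])+u*34
go(*p,86.5,.342)"
```

```text
[ 2.65144523 -4.56869584  3.95210372] [-1.13281906e+00 -4.06610268e-01  6.98558404e-04] 55.00102400779724
[558.8 -65.5  86.5] shift [-0.0001  0.0001  0.    ] rot [ 0.0006 -0.0005 -0.0017]
```

>>> servo_tool:
  targets:
    - [-1,[0,-0.008,0.0003],[0,0,0]]
    - [-1,[0,-0.016,0.0003],[0,0,0]]
    - [-1,[0,-0.024,0.0003],[0,0,0]]
    - [-1,[0,-0.032,0.0003],[0,0,0]]
    - [-1,[0,-0.04,0.0003],[0,0,0]]

```text
time_s: 6.72
tcp_pos: [545.7, -27.8, 86.5]
eef_rot: [0.0, 0.986, 0.169, 0.001]
force: [2.3, -6.3, 6.7]
grip_width: 11.6
grip_force: 55.0
```

>>> servo_tool:
  targets:
    - [-1,[0,-0.007,0.0003],[0,0,0]]
    - [-1,[0,-0.013,0.0003],[0,0,0]]
    - [-1,[0,-0.018,0.0003],[0,0,0]]
    - [-1,[0,-0.02,0.0003],[0,0,0]]
    - [-1,[0,-0.02,0.0003],[0,0,0]]

```text
time_s: 7.13
tcp_pos: [539.2, -8.6, 86.5]
eef_rot: [0.0, 0.985, 0.17, 0.001]
force: [0.4, -2.6, 11.4]
grip_width: 11.0
grip_force: 55.0
```

```bash
python3 - <<'E'
from h import *
import cv2
s=env.get_state();print(s['force'],s['wrist_torque'],s['grip_force'])
u=np.array([np.cos(1.914),np.sin(1.914)])
p=np.array([570.2,-97.7])+u*94
go(*p,86.5,.342)
a=env.camera("top")[165:245,195:275,::-1]; b=env.camera("scene")[165:235,270:370,::-1]; c=env.camera("wrist")[:,:,::-1]
a=cv2.resize(a,(400,400),interpolation=cv2.INTER_CUBIC)
b=cv2.resize(b,(800,560),interpolation=cv2.INTER_CUBIC)
c=cv2.resize(c,(400,300),interpolation=cv2.INTER_CUBIC)
d=np.zeros((400,800,3),np.uint8);d[:,:400]=a;d[:300,400:]=c
cv2.imwrite("pics/t2.png",d);cv2.imwrite("pics/s2.png",b)
E
```

```text
[ 0.39257888 -2.56970495 11.42691323] [-0.6485517  -0.0263198   0.03128188] 55.004146099090576
[539.2  -8.6  86.5] shift [-0.0008  0.0003 -0.    ] rot [ 0.0007 -0.0015 -0.0008]
```

View pics/t2.png

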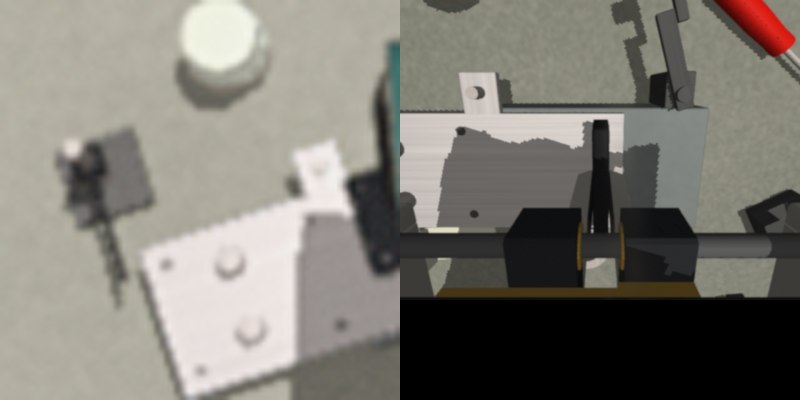

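View pics/s2.png

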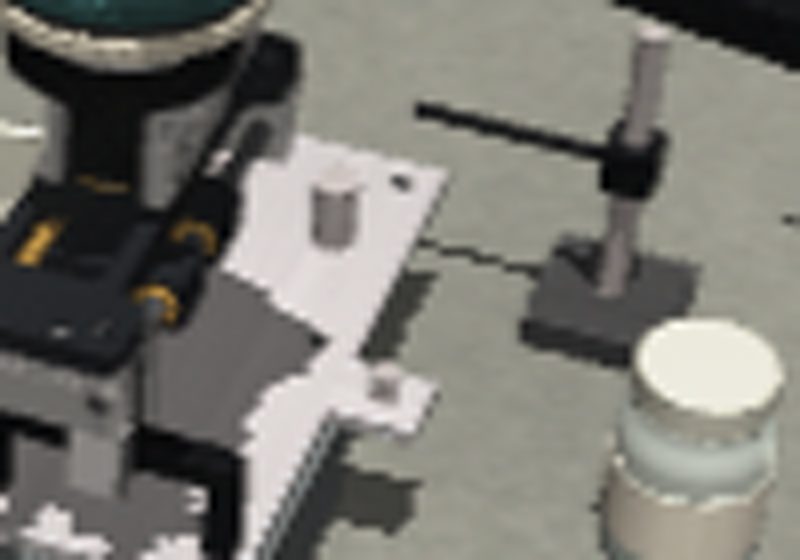

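The scene crop shows the needle from tip (417,108) to the collar (600,153), and the plate's front corner at (447,172) with its edge running to (300,138). The top crop shows the front corners at (145,250) and (190,397) and the column top at (72,150). The hasp stays open.

```bash
python3 - <<'E'
from h import *
np.set_printoptions(precision=1,suppress=True)
h=1.914;u=np.array([np.cos(h),np.sin(h)])
B=onz("scene",uncrop([(447,172),(300,138),(417,108),(600,153),(652,28)],8,270,165),[68,68,83,83,146])
A=onz("top",uncrop([(145,250),(190,397),(72,150),(120,303),(95,215)],5,195,165),[68,68,146,83,83])
print(B,B[:,:2]@u);print(A,A[:,:2]@u)
print("top base corners", onz("top",uncrop([(130,130),(152,203),(80,227)],5,195,165),[16]*3)[:,:2])
F=np.array([487.9,125.3])+94*u;print("pred front",F,F@u)
E
```

```text
[[510.3 233.5  68. ]
 [452.5 211.   68. ]
 [486.6 242.9  83. ]
 [558.6 268.5  83. ]
 [569.3 274.5 146. ]] [48.2 46.4 65.  64.8 66.9]
[[508.6 233.5  68. ]
 [404.9 197.5  68. ]
 [567.  273.7 146. ]
 [469.1 247.2  83. ]
 [531.  267.5  83. ]] [48.7 49.7 67.  75.  73.2]
top base corners [[603.8 256.1]
 [549.5 237.6]
 [530.4 290.1]]
pred front [456.3 213.8] 47.81157682361289
```

>>> servo_tool:
  targets:
    - [-1,[0,-0.005,0.0003],[0,0,0]]
    - [-1,[0,-0.01,0.0003],[0,0,0]]
    - [-1,[0,-0.015,0.0003],[0,0,0]]
    - [-1,[0,-0.0175,0.0003],[0,0,0]]
    - [-1,[0,-0.0175,0.0003],[0,0,0]]

```text
time_s: 7.7
tcp_pos: [533.7, 7.6, 86.5]
eef_rot: [0.0, 0.986, 0.17, 0.001]
force: [1.0, -4.9, 14.9]
grip_width: 11.3
grip_force: 55.0
```

```bash
python3 - <<'E'
from h import *
import cv2
s=env.get_state();print(s['force'],s['wrist_torque'],s['grip_force'])
u=np.array([np.cos(1.914),np.sin(1.914)])
p=np.array([570.2,-97.7])+u*111.4
go(*p,86.5,.342)
a=env.camera("top")[165:245,195:275,::-1]; b=env.camera("scene")[165:235,300:370,::-1]
d=np.hstack([cv2.resize(x,(400,400),interpolation=cv2.INTER_CUBIC) for x in(a,b)])
cv2.imwrite("pics/t3.png",d)
E
```

```text
[ 1.02720014 -4.94087869 14.86935934] [-1.04142974 -0.24464181 -0.02826047] 55.00530302524567
[533.7   7.6  86.5] shift [-0.0011  0.0001 -0.    ] rot [ 0.0012 -0.0022 -0.0011]
```

View pics/t3.png

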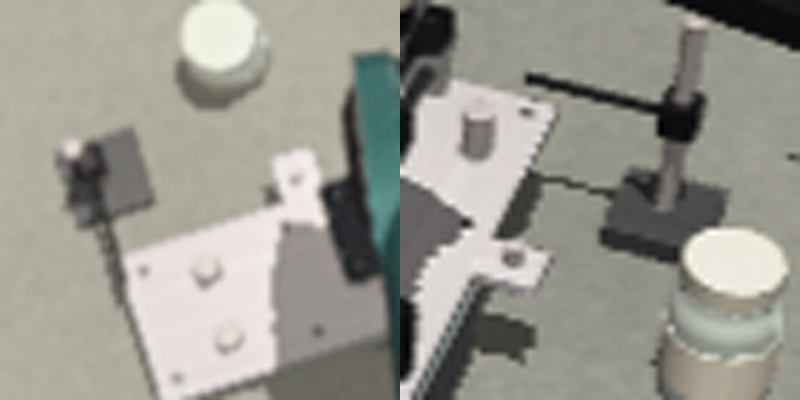

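```bash
python3 - <<'E'
from h import *
import cv2
np.set_printoptions(precision=1,suppress=True)
h=1.914;u=np.array([np.cos(h),np.sin(h)]);v=np.array([-u[1],u[0]])
B=onz("scene",uncrop([(155,103),(128,77),(260,106)],400/70,300,165),[68,83,83]);print(B,B[:,:2]@u)
S=onz("scene",uncrop([(140,176),(208,190)],400/70,300,165),[0,0]);print("shadow",S,S[:,:2]@u)
A=onz("top",uncrop([(125,256),(162,398),(115,260),(105,205),(72,150)],5,195,165),[68,68,83,83,146]);print(A,A[:,:2]@u)
# predicted pixels in t3-left of needle (column at 568,273) and its shadow
m=env.camera_model("top")
c=np.array([568.,273.]);pts=[np.r_[c+v*t,83] for t in(0,40,90)]+[np.r_[S[0,:2],0],np.r_[S[1,:2],0]]
q=rotq(m["orientation"]).inv().apply(np.array(pts)-m["eye"])@m["camera_matrix"].T
print((q[:,:2]/q[:,2:]-[195,165]+.5)*5-.5)
E
```

```text
[[502.5 251.1  68. ]
 [487.4 243.6  83. ]
 [558.2 272.   83. ]] [67.4 65.3 68.3]
shadow [[490.4 263.3   0. ]
 [528.1 280.    0. ]] [82.9 86. ]
[[504.  247.5  68. ]
 [403.8 217.3  68. ]
 [499.4 252.   83. ]
 [538.3 260.7  83. ]
 [567.  273.7 146. ]] [63.5 68.7 69.3 64.4 67. ]
[[ 89.4 163.1]
 [106.2 216.2]
 [127.2 283.1]
 [117.5 283.8]
 [ 97.2 233.1]]
```

>>> servo_tool:
  targets:
    - [-1,[0,-0.0005,0],[0,0,0]]
    - [-1,[0,-0.0005,0],[0,0,0]]
    - [-1,[0,-0.0005,0],[0,0,0]]
    - [-1,[0,-0.0005,0],[0,0,0]]
    - [-1,[0,-0.0005,0],[0,0,0]]

```text
time_s: 8.22
tcp_pos: [533.7, 7.6, 86.5]
eef_rot: [0.0, 0.986, 0.169, 0.001]
force: [2.1, -6.9, 14.3]
grip_width: 11.2
grip_force: 55.0
```

```bash
python3 -c "
from cell import env
print(env.get_state()['force']);print(env.finish_job())"
```

```text
[ 2.09553618 -6.90307181 14.2740803 ]
the job is handed in; nothing more can be done
None
```

I swung the hasp to about 1.4 rad, slid the plate out about 112 mm and handed the job in at about 8 s while still gripping it, pressed flat on the riser; my camera measurements put its front edge within about 2 mm of the needle, and no verdict came back.

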